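# Open the child-resistant powder jar and lay its cap in the tray

## Task

Open the clamped powder jar: its child-resistant cap only spins idly unless you keep its top disc pushed down while turning it anticlockwise (seen from above). Once it has sprung loose, lift the cap off and set it down gently, right way up and flat, inside the aluminium tray; leave the other containers (bottle, vial, beaker, tub) standing where they are.

Things in the scene. Friction and masses are not known exactly. Their poses are not given: they have to be found in the camera images.
- jar: White wide-mouth jar, fixed to the bench in a round steel clamp base (diameter 176 mm). Origin: centre of the underside of the base, on the bench; z up along the jar's axis. Jar body 120 mm in diameter, neck 88 mm, mouth 136 mm above the origin, closed by a flat sieve plate with a sprung rubber seal ring round it. A square clamp block stands at the base on the jar's -x side. It does not turn.
- cap: Grey inner cap with ribbed skirt, diameter 118 mm, loose once unlocked (0.28 kg with disc). Origin: centre of the skirt's lower edge; z up. Locked: origin 106 mm above the jar's origin, x axis along the jar's x. Turned 0.8 rad anticlockwise from there it comes free, a sprung seal lifts it 4 mm and it lifts straight off; it stops at 1.7 rad. Needs 0.2 to 0.5 N m. Clockwise: a stop.
- shell: White disc on top of the inner cap and carried by it, 120 mm in diameter, 12 mm thick. Origin: centre of its underside, 48 mm above the cap's origin when not pressed; z up. Unpressed it spins idly either way; start angle random. It goes down 6.5 mm against a spring (5 N at first, 11.5 N at the bottom); the seal below gives up to 2 mm more, and about 18 N keeps the teeth well meshed.
- shell_rib (a point): Foot of one of the disc's two straight ribs, 36 mm from the axis, on the disc's flat upper face (12 mm above the shell's origin). The ribs, 10 mm thick and 14 mm tall, run out along the shell's +x and -x axes from the boss to 58 mm from the axis. Standing on the face and pushing sideways on a rib turns the disc.
- shell_boss (a point): Centre of the top of the round boss in the middle of the disc, 32 mm in diameter, 40 mm tall above the disc's face, top 52 mm above the shell's origin: the grip for lifting the cap.
- cap_teeth (a point): On the cap's axis, on top of the inner cap under the disc. 6 teeth 8 mm wide, 60 degrees apart at 44 mm radius, mesh with 3 such teeth under the disc once it is more than 2 mm down. Tooth on tooth the disc stops 2 mm down: turn it a little and push down again. Meshed, up to 40 degrees of idle turn pass before the cap follows.
- tray: Aluminium tray, 220 mm (its x) by 190 mm (its y), rim 22 mm high, walls and floor 4 mm thick, fixed. Origin: centre of its underside, on the bench; its floor is 4 mm above.
- amber_bottle: Bystander: amber glass bottle with a black cap, 68 mm in diameter, 150 mm tall. Origin: centre of its base.
- vial: Bystander: clear vial with a white cap, 38 mm in diameter, 85 mm tall, standing between jar and tray. Origin: centre of its base.
- beaker: Bystander: glass beaker, 72 mm in diameter, 95 mm tall. Origin: centre of its base.
- tub: Bystander: white plastic tub, 84 mm in diameter, 80 mm tall. Origin: centre of its base.
There are look-alikes about, which are no part of the job. What is shaped like the cap but yellow is not meant. What is shaped like the jar but green is not meant.

How it is judged:
By the outcome, as a careful person would: the job done as asked, in the order asked, and still so for the second after the job is handed in, with the robot touching nothing.
It also fails if it takes over 64 s, if anything falls off the work surface, if the arm or the gripper's body presses on something with over 40 N, if the wrist force passes 120 N, or if a joint passes its speed limit or range.

## Robot

A 6-joint arm with a two-finger parallel gripper is mounted at the origin on the work surface. World frame = base frame: x ahead of the robot, y to its left, z up, the work surface at z = 0. Lengths are in m, angles in rad, forces in N, time in s.
With the tool pointing down it reaches from about 0.3 to 0.875 m from the base axis. Payload 6.4 kg.
Tool frame: the origin (TCP) lies at the very end of the fingers, on their centre line; the grasp point (between the pads) lies 19 mm behind it; z points along the fingers, x is the direction in which the jaws open and shut, and the axes are right-handed (so a half turn about z gives the same grasp; the last joint's range is limited). The gripper opens to 88 mm and grips with 3 to 60 N. Pads are 18 mm wide; open, the fingers measure 123 mm over their backs; the gripper's body (75 mm by 187 mm) begins 45 mm behind the grasp point.
Start: joints at [-1.444, 0.181, 1.607, -0, 1.354, -0.206], TCP at [0.188, -0.543, 0.214] pointing down, gripper open.
Joint ranges: [-2.99, 2.99], [-0.89, 2.07], [0.3, 2.58], [-1.14, 4.28], [0, 2.63], [-3.12, 3.12]. Speed limits (rad/s): [2.57, 2.57, 3.01, 3.14, 3.14, 3.14].

## Interface

Orientations are given as a 3x3 rotation matrix whose columns are the frame's x, y, z axes.
In Python, from cell import status, imaging, order gives the robot as it stands.
- The arm moves only by the tool step_arm, never from a script. Its argument "moves" is a list of rows, each a list of 7 numbers: the shift along the tool's x, y, z in mm, then the turn, a rotation vector about the tool's x, y, z in rad, then the gripper's target within -1 to 1 (fully open at 1, half-way at 0, shut at -1). A call has exactly 8 rows; each row shifts and turns the commanded pose from where the row before left it, along the tool's axes as they then stand; what a row does not reach is not made up. A row lasts 1/12 s, in which the tool goes at most 41.7 mm and 7.16 degrees, less where a joint would pass 70% of its speed; a pose out of reach is approached as far as the arm can. A call with a gripper value outside its range is refused whole. The fingers move at their own pace and stop on an object; "grip_force" is the grip in N (left out, the last holds). Time passes only in rows, so rows that do not move let the fingers close, or fill a call up. It gives the time, the measured TCP pose, the force and the opening at its end, in the units of the state.
- status.read_state(): the state, without advancing time (a new reading comes with each control period).
- imaging.get_image(name): name is "side" or "top" or "wrist"; returns a dict with "img" (384x512x3 uint8, red, green, blue), "range_z" (384x512 float32, m along the optical axis (not along the pixel's ray), 0 where there is no reading), "intrinsics" (3x3 intrinsics, pixels), "R" (3x3) and "t" (3): a world point X has camera coordinates R X + t. Camera axes: x right, y down, z forward; pixel columns grow to the right and rows downward; lengths in m; the calibration is good to about 2 mm. A picture is of the moment at which its call begins.
- order.close_job(): hands the job in, once; it reports no verdict.
The state is a dict: "clock": time; "q": joint angles; "dq": joint speeds; "effort": joint torques, N m; "tcp_pos": TCP position; "orientation": TCP orientation; "force": force on the tool from outside, world axes, zero at the start; "ft_torque": the same for the moment, N m; "grip_width": finger opening in m.
Only numpy, scipy, OpenCV 4.12 (cv2) and the standard library are available. Lean on these libraries where they do the work, as an engineer would, in place of code of your own. Each camera call takes 0.05 s, during which the arm holds its last target.

## Working session

There is one attempt and no reset: what is moved stays moved. The work goes in short steps, Python scripts to look and compute and a tool call to move; the robot and the scene stay as the last step left them, time stands still between calls to the robot, and variables do not carry over. Pictures are saved under pics/ and viewed, and the job is handed in when it is done.

Besides the shell and the picture viewer there is one more tool, called as name(argument=value, ...), one argument or row to a line, values as JSON. step_arm: Moves the arm, as the interface text tells. Its arguments: {"type":"object","properties":{"moves":{"type":"array","items":{"type":"array","items":{"type":"number"}}},"grip_force":{"type":"number"}},"required":["moves"]}

```bash
ls; mkdir -p pics; cat > h.py <<'E'
import numpy as np, cv2
from cell import status, imaging, order
def snap(n,fn):
    d=imaging.get_image(n); np.savez(''+fn+'.npz',**d)
    cv2.imwrite('pics/'+fn+'.png',d['img'][:,:,::-1]); return d
def cloud(d):
    z=d['range_z'];K=d['intrinsics'];v,u=np.indices(z.shape)
    P=np.stack([(u-K[0,2])/K[0,0]*z,(v-K[1,2])/K[1,1]*z,z],-1)
    W=(P-d['t'])@d['R']; W[z==0]=np.nan; return W
E
python3 - <<'E'
from h import *
s=status.read_state()
for k in s: print(k,np.round(s[k],4).tolist())
for n in ['top','side','wrist']: snap(n,n+'0')
E
```

```text
pics
clock 0.0
q [-1.4443, 0.1815, 1.608, -0.0, 1.3538, -0.2063]
dq [-0.0016, 0.0015, -0.0003, -0.0004, -0.0005, 0.0012]
effort [-0.0022, -43.3869, -34.185, 0.07, 0.0388, -0.0001]
tcp_pos [0.1878, -0.5429, 0.2128]
orientation [[0.3267, -0.9451, -0.0002], [-0.9451, -0.3267, 0.0017], [-0.0016, -0.0003, -1.0]]
force [0.2054, -0.3522, 0.136]
ft_torque [-0.0717, -0.0244, -0.0846]
grip_width 0.0881
```

View pics/top0.png

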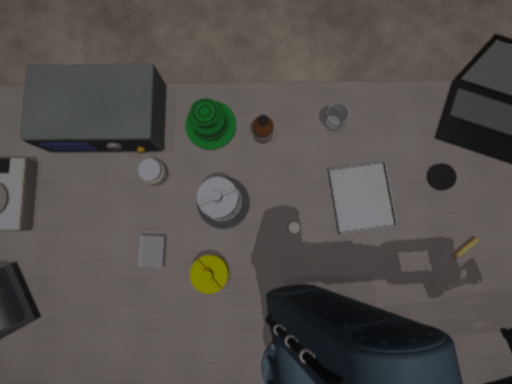

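View pics/side0.png

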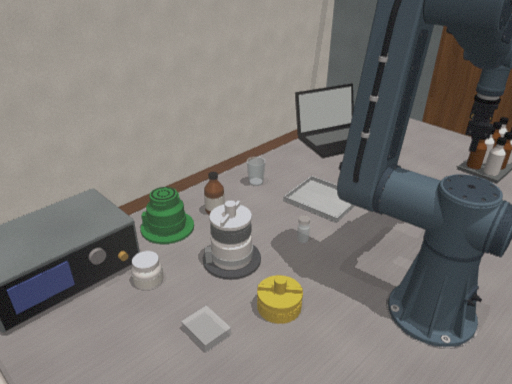

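View pics/wrist0.png

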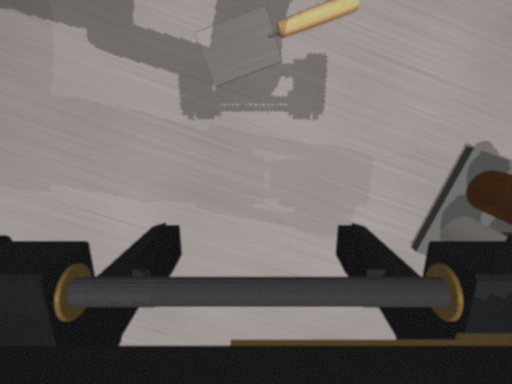

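The top view shows three jar- or cap-like things. The white-disc jar at (219,198) fits: it has a white disc with two ribs and a steel base. The green one at (208,122) and the yellow cap at (209,274) are look-alikes. The tray is at (361,197), and the small dish at (151,251) is too small to be it. Next I'll take an enlarged crop and measurements.

```bash
python3 - <<'E'
from h import *
d=np.load('top0.npz'); W=cloud(d)
print(np.round(d['R'],3).tolist(),d['t'],d['intrinsics'][0])
im=d['img'][:,:,::-1]
c=cv2.resize(im[165:235,185:255],(560,560),interpolation=cv2.INTER_CUBIC)
c2=cv2.resize(im[140:250,270:410],(700,550),interpolation=cv2.INTER_CUBIC)
cv2.imwrite('pics/c1.png',c);cv2.imwrite('pics/c2.png',c2)
for n,(u,v) in dict(jar=(225,205),boss=(217,196),tray=(361,197),vial=(294,228),bot=(263,124),beaker=(335,115),tub=(151,170),green=(206,110),dish=(151,251),yel=(209,270)).items():
    print(n,np.round(W[v,u],3))
# jar disc points
sub=W[165:240,180:260].reshape(-1,3)
for lo,hi in [(.155,.163),(.163,.170),(.170,.19),(.19,.201),(.201,.215)]:
    m=(sub[:,2]>lo)&(sub[:,2]<hi); print(lo,m.sum(),sub[m].mean(0) if m.any() else '', np.ptp(sub[m],axis=0) if m.any() else '')
E
```

```text
[[-0.001, -1.0, -0.024], [-0.992, 0.004, -0.129], [0.129, 0.024, -0.991]] [0.14010494 0.55357895 1.10221483] [349.15128932   0.         252.501244  ]
jar [0.5   0.215 0.163]
boss [0.522 0.234 0.205]
tray [ 0.54  -0.221  0.005]
vial [0.436 0.01  0.087]
bot [0.746 0.104 0.149]
beaker [ 0.822 -0.143  0.011]
tub [0.621 0.463 0.077]
green [0.796 0.279 0.138]
dish [0.364 0.468 0.031]
yel [0.308 0.272 0.077]
0.155 50 [0.51749945 0.23026264 0.16187992] [0.11704821 0.1139369  0.00452614]
0.163 1020 [0.52241208 0.23837216 0.16620742] [0.11710251 0.11669314 0.00697232]
0.17 148 [0.52158483 0.23661619 0.17759767] [0.10451152 0.10734381 0.01702768]
0.19 8 [0.51733891 0.22701042 0.19531779] [0.02069161 0.01094702 0.00816248]
0.201 102 [0.52284787 0.23882792 0.20574202] [0.03031924 0.02845194 0.00933745]
```

View pics/c1.png

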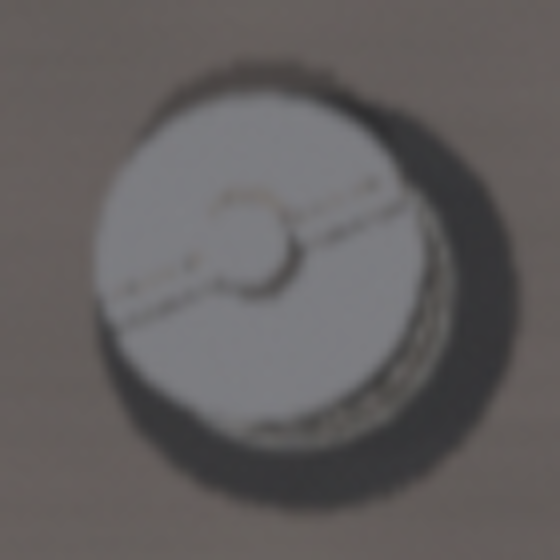

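View pics/c2.png

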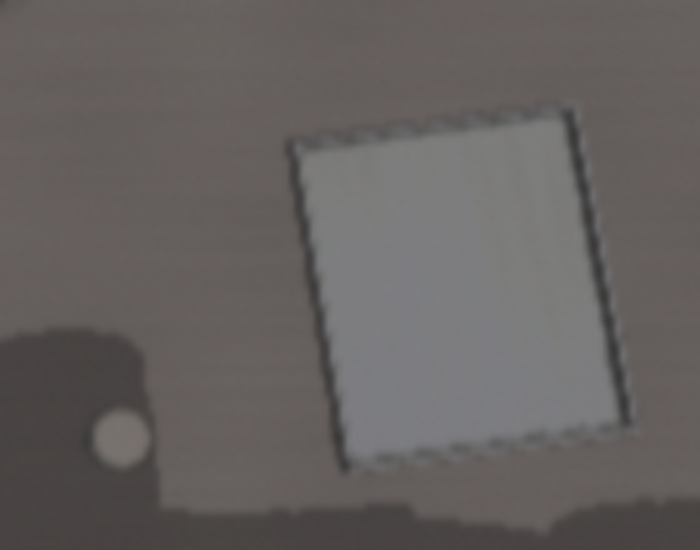

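The crop confirms the white jar: disc centre near crop (255,250), with ribs running from (120,305) to (410,195). The tray is a clean rectangle, and the vial stands to its left. Next I'll measure the centres, the rib angle and the first move.

```bash
python3 - <<'E'
from h import *
d=np.load('top0.npz'); W=cloud(d)
# disc circle: points on face
sub=W[165:240,180:260].reshape(-1,3)
m=((sub[:,2]>.160)&(sub[:,2]<.215))
c,r=cv2.minEnclosingCircle(sub[m&(sub[:,2]<.172)][:,:2].astype(np.float32)); print('disc',c,r)
b=sub[sub[:,2]>.200]; c2,r2=cv2.minEnclosingCircle(b[:,:2].astype(np.float32)); print('boss',c2,r2)
rib=sub[(sub[:,2]>.175)&(sub[:,2]<.186)]
q=rib[:,:2]-np.array(c2); q=q[np.hypot(*q.T)>24]; 
l=cv2.fitLine(q.astype(np.float32),cv2.DIST_L2,0,.01,.01).ravel(); print('rib',len(q),l,np.degrees(np.arctan2(l[1],l[0])))
# tray
t=W[130:260,310:420].reshape(-1,3); t=t[t[:,2]>.012]; 
t=t[t[:,2]<.03]; print('tray',len(t),cv2.minAreaRect(t[:,:2].astype(np.float32)))
# side camera check of boss
d=np.load('side0.npz'); W=cloud(d); s=W.reshape(-1,3); s=s[np.hypot(s[:,0]-c2[0],s[:,1]-c2[1])<.08]
for lo,hi in((.2,.215),(.160,.172)):
  k=s[(s[:,2]>lo)&(s[:,2]<hi)]; print(len(k),cv2.minEnclosingCircle(k[:,:2].astype(np.float32)))
w=cloud(np.load('side0.npz')).reshape(-1,3); t=w[(np.abs(w[:,0]-.54)<.16)&(np.abs(w[:,1]+.22)<.16)&(w[:,2]>.012)&(w[:,2]<.03)]; print(len(t),cv2.minAreaRect(t[:,:2].astype(np.float32)))
s=status.read_state(); R=s['orientation']; R=np.array(R)
print('delta tool mm',R.T@(np.array([c2[0],c2[1],.27])-s['tcp_pos'])*1e3)
E
```

```text
disc (0.5231224894523621, 0.2386852353811264) 0.06000584736466408
boss (0.5229023694992065, 0.23866230249404907) 0.015529459342360497Traceback (most recent call last):
  File "<stdin>", line 10, in <module>
cv2.error: OpenCV(4.12.0) /io/opencv/modules/imgproc/src/linefit.cpp:50: error: (-215:Assertion failed) count > 0 in function 'fitLine2D_wods'
```

```bash
python3 - <<'E'
from h import *
d=np.load('top0.npz'); W=cloud(d); c2=np.array([.523,.2387])
sub=W[165:240,180:260].reshape(-1,3)
rr=np.hypot(*(sub[:,:2]-c2).T); k=(rr>24e-3)&(rr<.056)&(sub[:,2]>.172)&(sub[:,2]<.19)
print(k.sum()); q=sub[k][:,:2]-c2
if k.sum():
  l=cv2.fitLine(q.astype(np.float32),cv2.DIST_L2,0,.01,.01).ravel(); print('rib',l,np.degrees(np.arctan2(l[1],l[0])))
t=W[130:260,310:420].reshape(-1,3); t=t[(t[:,2]>.012)&(t[:,2]<.03)]; print('tray',len(t),cv2.minAreaRect(t[:,:2].astype(np.float32)))
w=cloud(np.load('side0.npz')).reshape(-1,3)
for lo,hi in((.2,.215),(.160,.172)):
  k=w[(np.hypot(*(w[:,:2]-c2).T)<.08)&(w[:,2]>lo)&(w[:,2]<hi)]; print(len(k),cv2.minEnclosingCircle(k[:,:2].astype(np.float32)))
t=w[(np.abs(w[:,0]-.54)<.16)&(np.abs(w[:,1]+.22)<.16)&(w[:,2]>.012)&(w[:,2]<.03)]; print(len(t),cv2.minAreaRect(t[:,:2].astype(np.float32)))
s=status.read_state(); R=np.array(s['orientation'])
print('delta tool mm',R.T@(np.array([*c2,.28])-s['tcp_pos'])*1e3)
E
```

```text
87
rib [ 4.0418854e-01 -9.1467571e-01  2.8338676e-04 -3.5048646e-04] -66.159706
tray 418 ((0.6030187606811523, -0.212900310754776), (0.3509228527545929, 0.19134217500686646), 7.5379438400268555)
71 ((0.5200338959693909, 0.23798002302646637), 0.01817140355706215)
675 ((0.522556722164154, 0.23785816133022308), 0.06157946586608887)
334 ((0.538361668586731, -0.22248174250125885), (0.22334407269954681, 0.20150235295295715), 8.90320110321045)
delta tool mm [-629.37079135 -572.20063543  -65.97675413]
```

step_arm(
  moves=[
    [-20,-18,-16,0,0,0,1],
    [-26,-24,-16,0,0,0,1],
    [-26,-24,-16,0,0,0,1],
    [-26,-24,-16,0,0,0,1],
    [-26,-24,0,0,0,0,1],
    [-26,-24,0,0,0,0,1],
    [-26,-24,0,0,0,0,1],
    [-26,-24,0,0,0,0,1],
  ],
  grip_force=40,
)

```text
clock: 0.82
tcp_pos: [0.2979, -0.2901, 0.2776]
orientation: [[0.326, -0.945, 0.0], [-0.945, -0.326, -0.0], [0.0, -0.0, -1.0]]
force: [0.2, 0.2, -0.1]
grip_width: 0.088
```

step_arm(
  moves=[
    [-26,-24,0,0,0,0,1],
    [-26,-24,0,0,0,0,1],
    [-26,-24,0,0,0,0,1],
    [-26,-24,0,0,0,0,1],
    [-26,-24,0,0,0,0,1],
    [-26,-24,0,0,0,0,1],
    [-26,-24,0,0,0,0,1],
    [-26,-24,0,0,0,0,1],
  ],
)

```text
clock: 1.48
tcp_pos: [0.4114, -0.0306, 0.2777]
orientation: [[0.327, -0.945, 0.0], [-0.945, -0.327, -0.0], [0.0, -0.0, -1.0]]
force: [-0.2, -1.4, 0.1]
grip_width: 0.0881
```

```bash
python3 - <<'E'
from h import *
snap('wrist','wtray'); s=status.read_state(); print(s['tcp_pos'],s['clock'],s['q'])
E
```

```text
[ 0.41284536 -0.02541687  0.27778491] 1.5333 [-0.35365722 -0.25584667  1.90020069  0.00398529  1.49674677  0.8795515 ]
```

View pics/wtray.png

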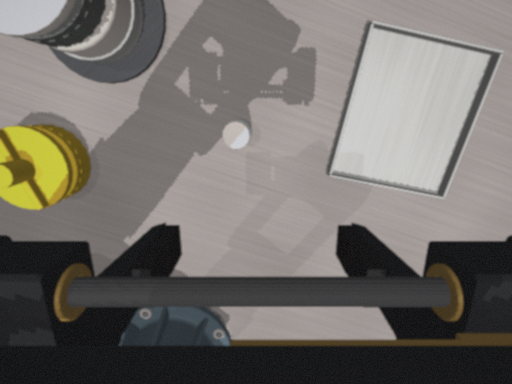

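The wrist view shows the whole tray, with rim corners at (372,22), (501,51), (441,195) and (330,173). The vial is at (236,134).

```bash
python3 - <<'E'
from h import *
d=np.load('wtray.npz');K=d['intrinsics'];R=d['R'];t=d['t'];C=-R.T@t
P=[]
for u,v in [(372,22),(501,51),(441,195),(330,173)]:
    r=R.T@np.linalg.solve(K,[u,v,1]);P.append(C+r*(.022-C[2])/r[2])
P=np.array(P);print(P.round(4),P.mean(0),np.linalg.norm(np.diff(P,axis=0),axis=1))
W=cloud(d);f=W.reshape(-1,3);f=f[(abs(f[:,0]-.54)<.15)&(abs(f[:,1]+.22)<.15)&(f[:,2]>.014)&(f[:,2]<.03)];print(len(f),cv2.minAreaRect(f[:,:2].astype(np.float32)))
s=status.read_state(); R=np.array(s['orientation'])
print('delta tool mm',R.T@(np.array([.5225,.2385,.28])-s['tcp_pos'])*1e3)
E
```

```text
[[ 0.6319 -0.1158  0.022 ]
 [ 0.6578 -0.2986  0.022 ]
 [ 0.4472 -0.3239  0.022 ]
 [ 0.4227 -0.1443  0.022 ]] [ 0.53992343 -0.22062291  0.022     ] [0.18463882 0.21207641 0.1813189 ]
2637 ((0.5386435985565186, -0.2235603630542755), (0.22040973603725433, 0.1913730949163437), 7.658263206481934)
delta tool mm [-212.76214355 -190.8200066    -1.07450698]
```

step_arm(
  moves=[
    [-30,-27,0,0,0,0,1],
    [-30,-27,0,0,0,0,1],
    [-30,-27,0,0,0,0,1],
    [-30,-27,0,0,0,0,1],
    [-30,-27,0,0,0,0,1],
    [-30,-27,0,0,0,0,1],
    [-33,-29,0,0,0,0,1],
    [0,0,0,0,0,0,1],
  ],
)

```text
clock: 2.2
tcp_pos: [0.5221, 0.2345, 0.2761]
orientation: [[0.331, -0.944, -0.002], [-0.944, -0.331, 0.002], [-0.002, 0.001, -1.0]]
force: [-1.9, -0.7, -0.6]
grip_width: 0.0882
```

step_arm(
  moves=[
    [0,0,0,0,0,0.12,1],
    [0,0,0,0,0,0.12,1],
    [0,0,0,0,0,0.12,1],
    [0,0,0,0,0,0.12,1],
    [0,0,0,0,0,0.12,1],
    [0,0,0,0,0,0.12,1],
    [0,0,0,0,0,0.12,1],
    [0,0,0,0,0,0,1],
  ],
)

```text
clock: 2.87
tcp_pos: [0.5211, 0.2286, 0.2774]
orientation: [[-0.49, -0.872, -0.001], [-0.872, 0.49, -0.0], [0.001, 0.0, -1.0]]
force: [0.1, 0.6, -1.1]
grip_width: 0.0884
```

```bash
python3 - <<'E'
from h import *
d=snap('wrist','wjar'); snap('top','top1'); s=status.read_state(); print(s['tcp_pos'],s['clock'],s['q'],s['orientation'])
R=np.array(s['orientation']); print(np.degrees(np.arctan2(R[1,0],R[0,0])))
print('delta tool mm',R.T@(np.array([.5225,.2385,.28])-s['tcp_pos'])*1e3)
E
```

```text
[0.52114129 0.22876109 0.27749885] 2.9667 [ 2.05164312e-01  1.21358684e-01  1.54540147e+00 -2.29473459e-05
  1.47534574e+00  2.27952242e+00] [[-4.82546243e-01 -8.75870353e-01 -4.97827426e-04]
 [-8.75870424e-01  4.82546355e-01 -1.26926249e-04]
 [ 3.51395748e-04  3.74784534e-04 -9.99999868e-01]]
-118.85183560067568
delta tool mm [-9.18478823  3.51035733 -2.50305791]
```

View pics/wjar.png

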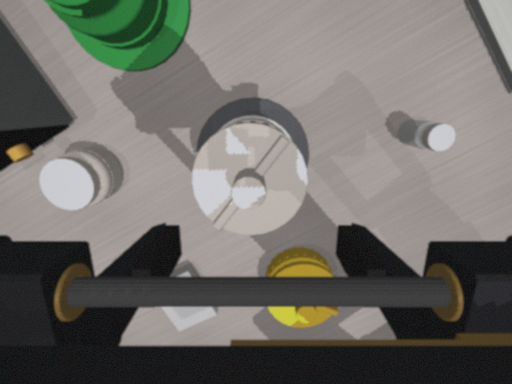

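The wrist view shows the white disc centred near (249,180), with ribs running from (220,222) to (285,138). Next I'll measure this from the depth and colour data.

```bash
python3 - <<'E'
from h import *
d=np.load('wjar.npz');K=d['intrinsics'];R=d['R'];t=d['t'];C=-R.T@t
W=cloud(d).reshape(-1,3);c=np.array([.5225,.2385]);rr=np.hypot(*(W[:,:2]-c).T)
f=W[(rr<.08)&(W[:,2]>.161)&(W[:,2]<.172)];print('disc',len(f),cv2.minEnclosingCircle(f[:,:2].astype(np.float32)))
f=W[(rr<.08)&(W[:,2]>.200)&(W[:,2]<.215)];print('boss',len(f),cv2.minEnclosingCircle(f[:,:2].astype(np.float32)),f[:,2].mean())
f=W[(rr<.056)&(rr>.024)&(W[:,2]>.174)&(W[:,2]<.186)];
l=cv2.fitLine(f[:,:2].astype(np.float32),cv2.DIST_L2,0,.01,.01).ravel();print('rib',len(f),l,np.degrees(np.arctan2(l[1],l[0])))
for p in [(220,222),(285,138)]:
    r=R.T@np.linalg.solve(K,[*p,1]);print(C+r*(.18-C[2])/r[2])
E
```

```text
disc 8240 ((0.5231667757034302, 0.2371969074010849), 0.06002127006649971)
boss 949 ((0.5233267545700073, 0.2372322380542755), 0.01607760787010193) 0.20621526745280686
rib 668 [ 0.39673233 -0.91793436  0.52471197  0.23498297] -66.62594
[0.5042996  0.28226161 0.18      ]
[0.54689795 0.18486592 0.18      ]
```

step_arm(
  moves=[
    [-5,1,5,0,0,0,1],
    [-4,2,20,0,0,0,1],
    [0,0,20,0,0,0,1],
    [0,0,20,0,0,0,1],
    [0,0,20,0,0,0,1],
    [0,0,15,0,0,0,1],
    [0,0,5,0,0,0,1],
    [0,0,0,0,0,0,1],
  ],
)

```text
clock: 3.63
tcp_pos: [0.5219, 0.2384, 0.1708]
orientation: [[-0.484, -0.875, -0.003], [-0.875, 0.484, -0.001], [0.002, 0.003, -1.0]]
force: [-0.2, 0.5, -0.7]
grip_width: 0.088
```

```bash
python3 - <<'E'
from h import *
snap('side','s2'); s=status.read_state(); R=np.array(s['orientation']); print(s['tcp_pos'],s['force'])
print(R.T@(np.array([.523,.238,.168])-s['tcp_pos'])*1e3)
E
```

```text
[0.52278669 0.23852326 0.17230841] [-0.12380423 -0.30766041  0.8350589 ]
[ 0.35121347 -0.44399329  4.30827333]
```

View pics/s2.png

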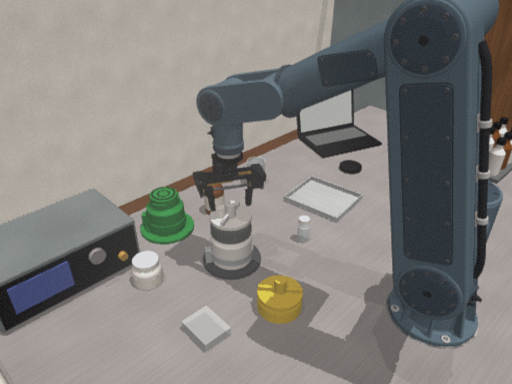

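The side view shows the fingers straddling the boss at (234,205). I'll go down 4 mm and grip it.

step_arm(
  moves=[
    [0,0,2,0,0,0,0],
    [0,0,2,0,0,0,-0.5],
    [0,0,0,0,0,0,-1],
    [0,0,0,0,0,0,-1],
    [0,0,0,0,0,0,-1],
    [0,0,0,0,0,0,-1],
    [0,0,0,0,0,0,-1],
    [0,0,0,0,0,0,-1],
  ],
  grip_force=50,
)

```text
clock: 4.35
tcp_pos: [0.523, 0.2385, 0.1688]
orientation: [[-0.486, -0.874, 0.0], [-0.874, 0.486, -0.0], [-0.0, -0.0, -1.0]]
force: [-0.1, -0.2, 0.4]
grip_width: 0.0367
```

step_arm(
  moves=[
    [0,0,0,0,0,0,-1],
    [0,0,0,0,0,0,-1],
    [0,0,0,0,0,0,-1],
    [0,0,1,0,0,0,-1],
    [0,0,1,0,0,0,-1],
    [0,0,1,0,0,0,-1],
    [0,0,1,0,0,0,-1],
    [0,0,0,0,0,0,-1],
  ],
)

```text
clock: 5.02
tcp_pos: [0.5234, 0.2385, 0.1655]
orientation: [[-0.486, -0.874, 0.001], [-0.874, 0.486, 0.0], [-0.001, -0.001, -1.0]]
force: [-2.6, -2.2, 7.1]
grip_width: 0.0304
```

step_arm(
  moves=[
    [0,0,1,0,0,0,-1],
    [0,0,1,0,0,0,-1],
    [0,0,1,0,0,0,-1],
    [0,0,0,0,0,0,-1],
    [0,0,0,0,0,0,-1],
    [0,0,0,0,0,0,-1],
    [0,0,0,0,0,0,-1],
    [0,0,0,0,0,0,-1],
  ],
)

```text
clock: 5.68
tcp_pos: [0.524, 0.2387, 0.1644]
orientation: [[-0.486, -0.874, 0.003], [-0.874, 0.486, 0.0], [-0.002, -0.002, -1.0]]
force: [-5.8, -2.0, 16.4]
grip_width: 0.0306
```

Force of 16 N with little travel suggests the disc is resting tooth on tooth. I'll turn it slightly anticlockwise.

step_arm(
  moves=[
    [0,0,0,0,0,-0.06,-1],
    [0,0,0,0,0,-0.06,-1],
    [0,0,0,0,0,-0.06,-1],
    [0,0,0,0,0,-0.06,-1],
    [0,0,0,0,0,0,-1],
    [0,0,0,0,0,0,-1],
    [0,0,0,0,0,0,-1],
    [0,0,0,0,0,0,-1],
  ],
)

```text
clock: 6.35
tcp_pos: [0.524, 0.2386, 0.1643]
orientation: [[-0.264, -0.965, 0.003], [-0.965, 0.264, 0.0], [-0.001, -0.003, -1.0]]
force: [-5.0, -3.5, 15.9]
grip_width: 0.0308
```

```bash
python3 - <<'E'
from h import *
d=snap('wrist','w3'); snap('side','s3'); snap('top','t3')
W=cloud(d).reshape(-1,3);c=np.array([.523,.238]);rr=np.hypot(*(W[:,:2]-c).T)
f=W[(rr<.065)&(rr>.02)];h=np.histogram(f[:,2],bins=np.arange(.10,.2,.004));print(h)
im=cv2.imread('pics/s3.png');cv2.imwrite('pics/s3c.png',cv2.resize(im[160:290,170:300],(650,650),interpolation=cv2.INTER_CUBIC))
for n in ('s3','t3','side0'):
  W=cloud(np.load(n+'.npz')).reshape(-1,3);rr=np.hypot(*(W[:,:2]-c).T);f=W[(rr<.057)&(rr>.03)&(W[:,2]>.145)&(W[:,2]<.173)];print(n,len(f),np.median(f[:,2]) if len(f) else 0)
E
```

```text
(array([    0,    12,    18,    13,     9,     9,    12,    15,     1,
           0,     0,     0,     1,    27,    75, 12927,    97,    99,
         746,   475,     0,     0,    61,   114]), array([0.1  , 0.104, 0.108, 0.112, 0.116, 0.12 , 0.124, 0.128, 0.132,
       0.136, 0.14 , 0.144, 0.148, 0.152, 0.156, 0.16 , 0.164, 0.168,
       0.172, 0.176, 0.18 , 0.184, 0.188, 0.192, 0.196]))
s3 460 0.16166868270473828
t3 207 0.16215281068598353
side0 481 0.16583577534557675
```

View pics/w3.png

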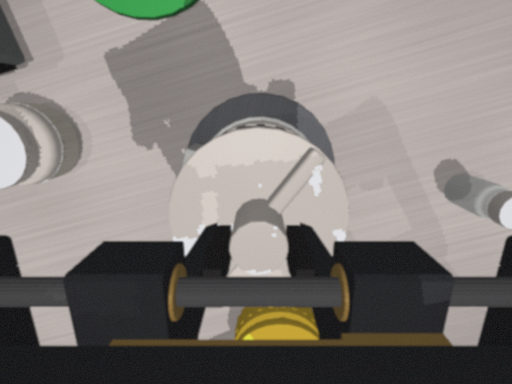

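View pics/s3c.png

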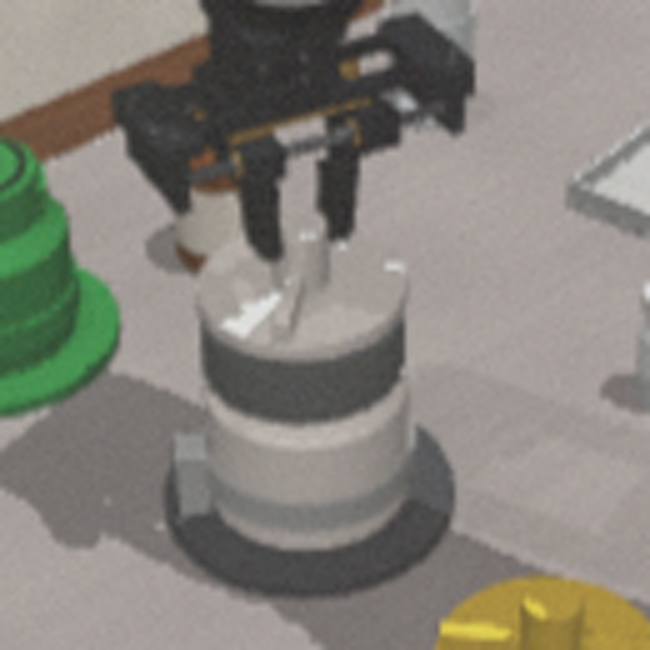

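```bash
cat >> h.py <<'E'
def rib(fn,z):
    W=cloud(np.load(''+fn+'.npz')).reshape(-1,3);c=np.array([.523,.238]);q=W[:,:2]-c;rr=np.hypot(*q.T)
    f=q[(rr<.056)&(rr>.034)&(W[:,2]>z+.007)&(W[:,2]<z+.018)]
    l=cv2.fitLine(f.astype(np.float32),cv2.DIST_L2,0,.01,.01).ravel();return len(f),l,np.degrees(np.arctan2(l[1],l[0]))
E
python3 - <<'E'
from h import *
for n in('wjar','w3'): print(rib(n,.166 if n=='wjar' else .162))
s=status.read_state(); R=np.array(s['orientation']); print(np.degrees(np.arctan2(R[1,0],R[0,0])),s['force'],s['ft_torque'],s['tcp_pos'])
E
```

```text
(463, array([ 0.39727774, -0.91769844,  0.00233874, -0.00435559], dtype=float32), np.float32(-66.591896))
(723, array([ 0.6402486 , -0.7681678 ,  0.02820414, -0.03365149], dtype=float32), np.float32(-50.18964))
-105.28190224102204 [-4.59635934 -2.42232954 15.31349282] [-0.50420821  0.95748169  0.14115143] [0.52401165 0.23863643 0.16432777]
```

The disc turned along with the grip (+16°) and sits 4 mm down. I'll turn and press further.

step_arm(
  moves=[
    [0,0,0,0,0,-0.06,-1],
    [0,0,0,0,0,-0.06,-1],
    [0,0,0,0,0,-0.06,-1],
    [0,0,0,0,0,-0.06,-1],
    [0,0,0.5,0,0,0,-1],
    [0,0,0.5,0,0,0,-1],
    [0,0,0,0,0,0,-1],
    [0,0,0,0,0,0,-1],
  ],
)

```text
clock: 7.17
tcp_pos: [0.5239, 0.2385, 0.1621]
orientation: [[-0.027, -1.0, 0.002], [-1.0, 0.027, 0.0], [-0.0, -0.002, -1.0]]
force: [-2.0, -3.6, 8.3]
grip_width: 0.0304
```

It dropped into mesh: the force fell and the disc is lower. I'll push to about 20 N.

step_arm(
  moves=[
    [0,0,0.7,0,0,0,-1],
    [0,0,0.7,0,0,0,-1],
    [0,0,0.6,0,0,0,-1],
    [0,0,0.5,0,0,0,-1],
    [0,0,0.5,0,0,0,-1],
    [0,0,0,0,0,0,-1],
    [0,0,0,0,0,0,-1],
    [0,0,0,0,0,0,-1],
  ],
)

```text
clock: 7.83
tcp_pos: [0.524, 0.2385, 0.16]
orientation: [[-0.027, -1.0, 0.003], [-1.0, 0.027, 0.0], [-0.0, -0.003, -1.0]]
force: [-4.5, -3.8, 13.9]
grip_width: 0.0304
```

step_arm(
  moves=[
    [0,0,0.7,0,0,0,-1],
    [0,0,0.7,0,0,0,-1],
    [0,0,0,0,0,0,-1],
    [0,0,0,0,0,-0.06,-1],
    [0,0,0,0,0,-0.06,-1],
    [0,0,0,0,0,-0.06,-1],
    [0,0,0,0,0,-0.06,-1],
    [0,0,0,0,0,0,-1],
  ],
)

```text
clock: 8.5
tcp_pos: [0.5241, 0.2383, 0.1599]
orientation: [[0.214, -0.977, 0.003], [-0.977, -0.214, -0.0], [0.001, -0.003, -1.0]]
force: [-8.4, -4.5, 21.0]
grip_width: 0.0304
```

step_arm(
  moves=[
    [0,1,0,0,0,-0.08,-1],
    [0,0,0,0,0,-0.08,-1],
    [0,0,0,0,0,-0.08,-1],
    [0,0,0,0,0,-0.08,-1],
    [0,0,0,0,0,-0.08,-1],
    [0,0,0,0,0,-0.08,-1],
    [0,0,0,0,0,0,-1],
    [0,0,0,0,0,0,-1],
  ],
)

```text
clock: 9.17
tcp_pos: [0.5242, 0.2382, 0.1599]
orientation: [[0.639, -0.769, 0.005], [-0.769, -0.639, 0.0], [0.003, -0.004, -1.0]]
force: [-3.0, -3.2, 18.1]
grip_width: 0.0311
```

```bash
python3 - <<'E'
from h import *
snap('wrist','w4'); snap('side','s4')
print(rib('w4',.159))
s=status.read_state(); R=np.array(s['orientation']); print(np.degrees(np.arctan2(R[1,0],R[0,0])),s['force'],s['ft_torque'],s['tcp_pos'])
im=cv2.imread('pics/s4.png');cv2.imwrite('pics/s4c.png',cv2.resize(im[160:290,170:300],(650,650),interpolation=cv2.INTER_CUBIC))
E
```

```text
(695, array([0.997092  , 0.0762072 , 0.0442712 , 0.00263577], dtype=float32), np.float32(4.370588))
-50.3094869458055 [-4.92337035 -3.21372407 18.75329634] [-0.54539917  0.72522855 -0.01628455] [0.52417044 0.2382347  0.15990143]
```

View pics/s4c.png

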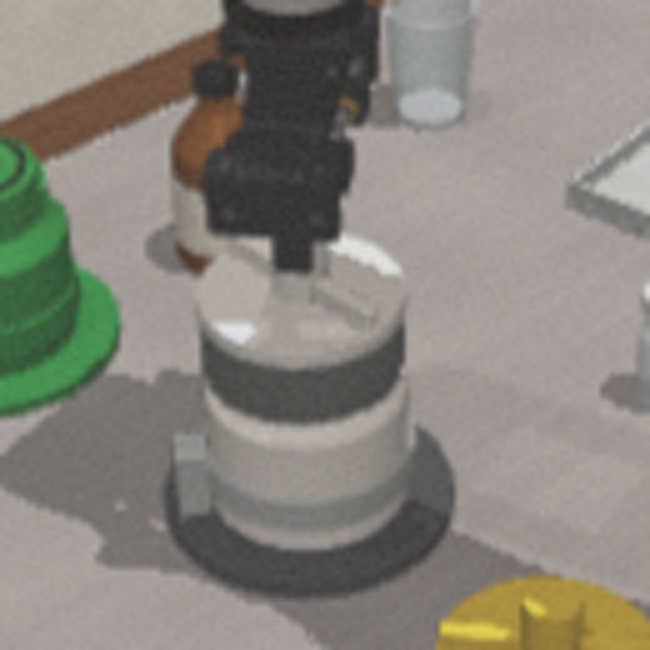

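The side view shows the disc following, with the rib now at about 4°. I'll keep pressing and turning.

step_arm(
  moves=[
    [0,0,0.4,0,0,-0.08,-1],
    [0,0,0,0,0,-0.08,-1],
    [0,0,0,0,0,-0.08,-1],
    [0,0,0,0,0,-0.08,-1],
    [0,0,0,0,0,-0.08,-1],
    [0,0,0,0,0,-0.08,-1],
    [0,0,0,0,0,0,-1],
    [0,0,0,0,0,0,-1],
  ],
)

```text
clock: 9.93
tcp_pos: [0.5243, 0.2381, 0.1599]
orientation: [[0.922, -0.387, 0.006], [-0.387, -0.922, 0.0], [0.005, -0.002, -1.0]]
force: [-3.6, -4.7, 19.5]
grip_width: 0.0305
```

```bash
python3 - <<'E'
from h import *
snap('wrist','w5')
print(rib('w5',.159))
s=status.read_state(); R=np.array(s['orientation']); print(np.degrees(np.arctan2(R[1,0],R[0,0])),s['force'],s['ft_torque'],s['tcp_pos'],s['q'])
E
```

```text
(696, array([0.8493363 , 0.5278521 , 0.03833016, 0.02224924], dtype=float32), np.float32(31.86044))
-22.807818380921535 [-4.32473036 -5.5509723  20.84797569] [-0.73450504  0.8480949  -0.02597946] [0.52436356 0.23812012 0.15986243] [ 2.20901380e-01  2.31850061e-01  1.66011696e+00 -1.12656946e-03
  1.24396205e+00  6.19325243e-01]
```

step_arm(
  moves=[
    [0,0,0.3,0,0,-0.08,-1],
    [0,0,0,0,0,-0.08,-1],
    [0,0,0,0,0,-0.08,-1],
    [0,0,0,0,0,-0.08,-1],
    [0,0,0,0,0,-0.08,-1],
    [0,0,0,0,0,-0.08,-1],
    [0,0,0,0,0,-0.08,-1],
    [0,0,0,0,0,-0.08,-1],
  ],
)

```text
clock: 10.65
tcp_pos: [0.5246, 0.2382, 0.1599]
orientation: [[0.97, 0.243, 0.006], [0.243, -0.97, 0.0], [0.006, 0.001, -1.0]]
force: [-3.3, -4.5, 21.3]
grip_width: 0.0307
```

```bash
python3 - <<'E'
from h import *
snap('wrist','w6');snap('side','s6')
print(rib('w6',.159))
s=status.read_state(); R=np.array(s['orientation']); print(np.degrees(np.arctan2(R[1,0],R[0,0])),s['force'],s['ft_torque'],s['tcp_pos'],s['effort'])
c=np.array([.523,.238])
for n in ('w3','w4','w5','w6','s3','s4','s6'):
  W=cloud(np.load(n+'.npz')).reshape(-1,3);rr=np.hypot(*(W[:,:2]-c).T);f=W[(rr<.057)&(rr>.03)&(W[:,2]>.145)&(W[:,2]<.172)];print(n,len(f),np.median(f[:,2]) if len(f) else 0)
im=cv2.imread('pics/s6.png');cv2.imwrite('pics/s6c.png',cv2.resize(im[160:290,170:300],(650,650),interpolation=cv2.INTER_CUBIC))
E
```

```text
(688, array([0.37800598, 0.9258032 , 0.01828074, 0.04081609], dtype=float32), np.float32(67.78977))
14.006767100380806 [-3.73565203 -4.7979991  21.99082275] [-0.84067429  0.80595899  0.0292285 ] [0.52461703 0.23815074 0.15985991] [  1.47962473 -33.21952701 -25.7190907    1.10586505  -1.78341832
  -0.86208288]
w3 9887 0.16200263146736132
w4 10530 0.1577074247786631
w5 10633 0.1576963503831525
w6 10762 0.15766407648229996
s3 458 0.16166443694290436
s4 495 0.15743882868732298
s6 456 0.15773895191274784
```

View pics/s6c.png

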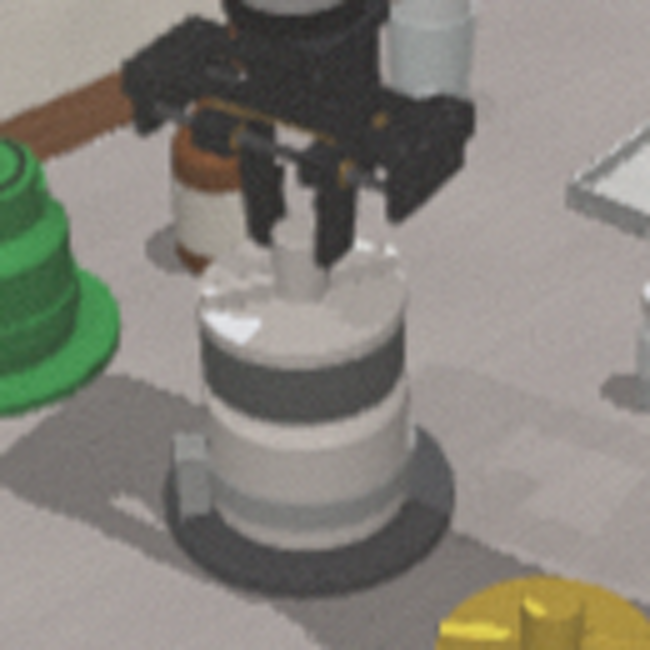

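The disc is 8.3 mm down (meshed) and has turned about 104° since meshing, so the cap should have passed 0.8 rad. I'll turn a little further, then ease up and see what lifts.

step_arm(
  moves=[
    [0,0,0,0,0,-0.06,-1],
    [0,0,0,0,0,-0.06,-1],
    [0,0,0,0,0,-0.06,-1],
    [0,0,0,0,0,0,-1],
    [0,0,-2,0,0,0,-1],
    [0,0,-2,0,0,0,-1],
    [0,0,-2,0,0,0,-1],
    [0,0,0,0,0,0,-1],
  ],
)

```text
clock: 11.42
tcp_pos: [0.5243, 0.2382, 0.1639]
orientation: [[0.912, 0.409, 0.005], [0.409, -0.912, 0.0], [0.005, 0.002, -1.0]]
force: [2.3, -2.0, 7.4]
grip_width: 0.0306
```

```bash
python3 - <<'E'
from h import *
s=status.read_state(); print(s['force'],s['tcp_pos'],s['effort'],s['q'][5],s['ft_torque'])
E
```

```text
[ 2.33244963 -1.98886638  7.40493026] [0.52430172 0.23821224 0.16388404] [ 1.58197235e+00 -4.01620781e+01 -2.88634336e+01  8.21101628e-01
  2.74574524e-01 -1.90935441e-02] -0.20056653599839025 [-0.47397257 -0.25469954 -0.02623443]
```

step_arm(
  moves=[
    [0,0,-2,0,0,0,-1],
    [0,0,-2,0,0,0,-1],
    [0,0,-2,0,0,0,-1],
    [0,0,-2,0,0,0,-1],
    [0,0,-2,0,0,0,-1],
    [0,0,0,0,0,0,-1],
    [0,0,0,0,0,0,-1],
    [0,0,0,0,0,0,-1],
  ],
)

```text
clock: 12.08
tcp_pos: [0.523, 0.2382, 0.1721]
orientation: [[0.912, 0.409, 0.002], [0.409, -0.912, 0.0], [0.002, 0.001, -1.0]]
force: [3.6, -2.2, 4.7]
grip_width: 0.0306
```

```bash
python3 - <<'E'
from h import *
snap('side','s7');s=status.read_state(); print(s['force'],s['tcp_pos'],s['grip_width'])
im=cv2.imread('pics/s7.png');cv2.imwrite('pics/s7c.png',cv2.resize(im[160:290,170:300],(650,650),interpolation=cv2.INTER_CUBIC))
E
```

```text
[ 3.85457324 -1.74320888  4.50219467] [0.52292552 0.23822896 0.17205362] 0.03054623759210124
```

View pics/s7c.png

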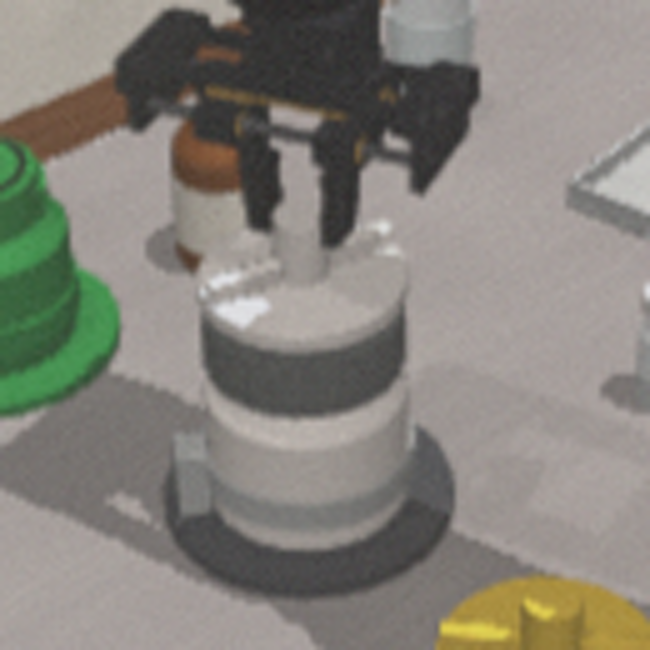

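The disc face is now about 4 mm above its original height with no downward pull, so the cap has sprung loose. I'll lift it straight up.

step_arm(
  moves=[
    [0,0,-2,0,0,0,-1],
    [0,0,-3,0,0,0,-1],
    [0,0,-3,0,0,0,-1],
    [0,0,-4,0,0,0,-1],
    [0,0,-4,0,0,0,-1],
    [0,0,-4,0,0,0,-1],
    [0,0,0,0,0,0,-1],
    [0,0,0,0,0,0,-1],
  ],
)

```text
clock: 12.8
tcp_pos: [0.5219, 0.2385, 0.1919]
orientation: [[0.912, 0.41, -0.0], [0.41, -0.912, 0.0], [0.0, -0.0, -1.0]]
force: [0.6, 0.7, -2.3]
grip_width: 0.0306
```

```bash
python3 - <<'E'
from h import *
snap('side','s8');s=status.read_state(); print(s['force'],s['tcp_pos'],s['grip_width'])
im=cv2.imread('pics/s8.png');cv2.imwrite('pics/s8c.png',cv2.resize(im[160:290,170:300],(650,650),interpolation=cv2.INTER_CUBIC))
E
```

```text
[ 1.95178701 -0.78097759 -3.67123478] [0.52180435 0.23841051 0.19167153] 0.030544325997492166
```

View pics/s8c.png

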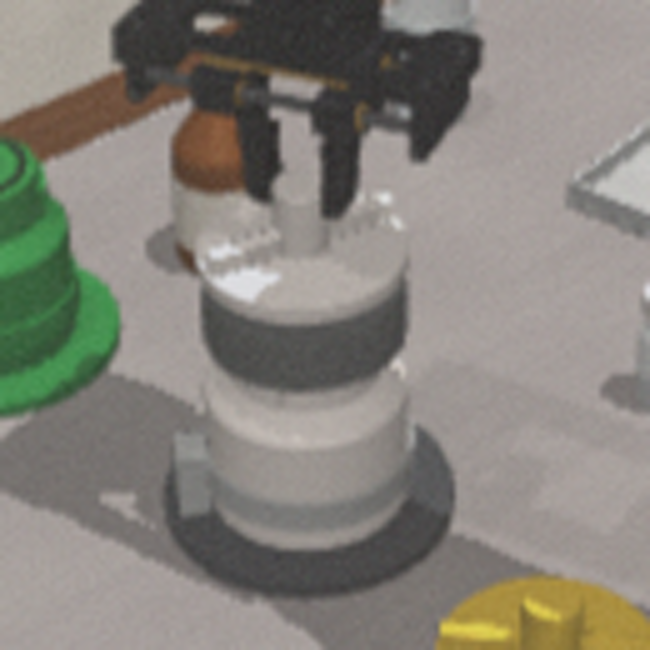

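The cap is clear of the jar neck. I'll raise it further and carry it over to the tray.

step_arm(
  moves=[
    [0,0,-6,0,0,0,-1],
    [0,0,-10,0,0,0,-1],
    [0,0,-12,0,0,0,-1],
    [0,0,-12,0,0,0,-1],
    [0,0,-12,0,0,0,-1],
    [0,0,-10,0,0,0,-1],
    [0,0,-6,0,0,0,-1],
    [0,0,0,0,0,0,-1],
  ],
)

```text
clock: 13.52
tcp_pos: [0.523, 0.2385, 0.262]
orientation: [[0.912, 0.41, 0.003], [0.41, -0.912, 0.001], [0.004, 0.001, -1.0]]
force: [0.3, 0.7, -3.1]
grip_width: 0.0303
```

step_arm(
  moves=[
    [-4,9,0,0,0,0,-1],
    [-7,18,0,0,0,0,-1],
    [-10,25,0,0,0,0,-1],
    [-10,25,0,0,0,0,-1],
    [-10,25,0,0,0,0,-1],
    [-10,25,0,0,0,0,-1],
    [-10,25,0,0,0,0,-1],
    [-10,25,0,0,0,0,-1],
  ],
)

```text
clock: 14.18
tcp_pos: [0.5288, 0.0458, 0.2585]
orientation: [[0.912, 0.409, -0.002], [0.409, -0.912, -0.0], [-0.002, -0.001, -1.0]]
force: [0.7, 0.5, -2.8]
grip_width: 0.0304
```

step_arm(
  moves=[
    [-10,25,0,0,0,0,-1],
    [-10,25,0,0,0,0,-1],
    [-10,25,0,0,0,0,-1],
    [-10,25,0,0,0,0,-1],
    [-10,25,0,0,0,0,-1],
    [-10,25,0,0,0,0,-1],
    [-10,25,0,0,0,0,-1],
    [-10,25,0,0,0,0,-1],
  ],
)

```text
clock: 14.85
tcp_pos: [0.5376, -0.1692, 0.2585]
orientation: [[0.912, 0.409, -0.002], [0.409, -0.912, 0.001], [-0.001, -0.001, -1.0]]
force: [0.8, 0.4, -3.3]
grip_width: 0.0307
```

step_arm(
  moves=[
    [-10,25,0,0,0,0,-1],
    [-8,20,0,0,0,0,-1],
    [-4,10,0,0,0,0,-1],
    [0,0,0,0,0,0,-1],
    [0,0,0,0,0,0,-1],
    [0,0,0,0,0,0,-1],
    [0,0,0,0,0,0,-1],
    [0,0,0,0,0,0,-1],
  ],
)

```text
clock: 15.52
tcp_pos: [0.5413, -0.2254, 0.2597]
orientation: [[0.912, 0.411, 0.0], [0.411, -0.912, 0.0], [0.0, -0.0, -1.0]]
force: [-0.1, 0.6, -3.1]
grip_width: 0.0305
```

```bash
python3 - <<'E'
from h import *
snap('side','s9');s=status.read_state(); R=np.array(s['orientation']);print(s['force'],s['tcp_pos'],s['grip_width'])
print(R.T@(np.array([.539,-.222,.066])-s['tcp_pos'])*1e3)
W=cloud(np.load('s9.npz')).reshape(-1,3);c=np.array(s['tcp_pos'][:2]);rr=np.hypot(*(W[:,:2]-c).T)
f=W[(rr<.062)&(rr>.02)&(W[:,2]<s['tcp_pos'][2]+.003)&(W[:,2]>.1)];print(np.median(f[:,2]),np.percentile(f[:,2],1),len(f))
E
```

```text
[ 0.74216199 -0.39576062 -3.75355459] [ 0.54129255 -0.22558366  0.25977637] 0.030437027388266612
[ -0.64039323  -4.21731178 193.77612294]
0.23449315845222413 0.19791243767484648 523
```

View pics/s9.png

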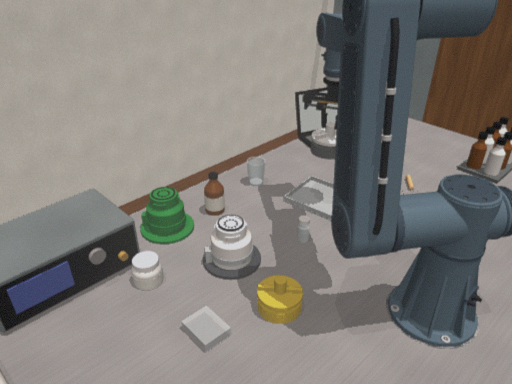

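The side view shows the jar open at (231,240), and the cap held over the tray at (328,140). I'll lower it now.

step_arm(
  moves=[
    [0,-4,10,0,0,0,-1],
    [0,0,20,0,0,0,-1],
    [0,0,25,0,0,0,-1],
    [0,0,25,0,0,0,-1],
    [0,0,25,0,0,0,-1],
    [0,0,20,0,0,0,-1],
    [0,0,15,0,0,0,-1],
    [0,0,10,0,0,0,-1],
  ],
)

```text
clock: 16.23
tcp_pos: [0.5382, -0.2216, 0.1068]
orientation: [[0.912, 0.41, -0.003], [0.41, -0.912, 0.002], [-0.002, -0.003, -1.0]]
force: [-0.2, -0.6, -3.1]
grip_width: 0.031
```

step_arm(
  moves=[
    [0,0,10,0,0,0,-1],
    [0,0,10,0,0,0,-1],
    [0,0,8,0,0,0,-1],
    [0,0,4,0,0,0,-1],
    [0,0,3,0,0,0,-1],
    [0,0,0,0,0,0,-1],
    [0,0,0,0,0,0,-1],
    [0,0,0,0,0,0,-1],
  ],
)

```text
clock: 16.9
tcp_pos: [0.54, -0.2234, 0.0753]
orientation: [[0.912, 0.41, 0.001], [0.41, -0.912, -0.001], [0.001, 0.001, -1.0]]
force: [-0.5, 0.4, -2.4]
grip_width: 0.0308
```

```bash
python3 - <<'E'
from h import *
snap('top','t10');snap('wrist','w10');s=status.read_state(); print(s['force'],s['tcp_pos'],s['orientation'])
E
```

```text
[ 0.27376139 -0.18974679 -3.55125027] [ 0.53991694 -0.2233244   0.07526477] [[ 9.12281497e-01  4.09562617e-01  9.66281779e-04]
 [ 4.09563287e-01 -9.12281484e-01 -6.38312071e-04]
 [ 6.20092213e-04  9.78073833e-04 -9.99999329e-01]]
```

View pics/w10.png

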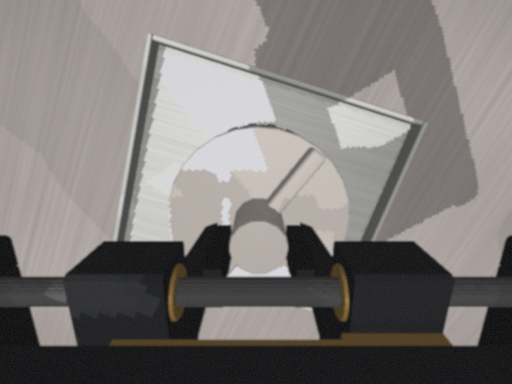

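The cap sits well inside the tray rim. I'll lower it slowly to contact.

step_arm(
  moves=[
    [0,0,2,0,0,0,-1],
    [0,0,1,0,0,0,-1],
    [0,0,1,0,0,0,-1],
    [0,0,1,0,0,0,-1],
    [0,0,1,0,0,0,-1],
    [0,0,1,0,0,0,-1],
    [0,0,0,0,0,0,-1],
    [0,0,0,0,0,0,-1],
  ],
)

```text
clock: 17.67
tcp_pos: [0.5394, -0.223, 0.0675]
orientation: [[0.912, 0.41, -0.0], [0.41, -0.912, 0.0], [-0.0, -0.0, -1.0]]
force: [-0.3, -0.2, -2.5]
grip_width: 0.0307
```

step_arm(
  moves=[
    [0,0,0.5,0,0,0,-1],
    [0,0,0.5,0,0,0,-1],
    [0,0,0.5,0,0,0,-1],
    [0,0,0.5,0,0,0,-1],
    [0,0,0,0,0,0,-1],
    [0,0,0,0,0,0,-1],
    [0,0,0,0,0,0,-1],
    [0,0,0,0,0,0,-1],
  ],
)

```text
clock: 18.33
tcp_pos: [0.5398, -0.2232, 0.0661]
orientation: [[0.912, 0.41, 0.001], [0.41, -0.912, -0.0], [0.001, 0.001, -1.0]]
force: [-0.4, 1.0, 4.3]
grip_width: 0.0308
```

Contact. I'll open gently, then retreat upward.

step_arm(
  moves=[
    [0,0,0,0,0,0,-0.2],
    [0,0,0,0,0,0,-0.1],
    [0,0,0,0,0,0,0.1],
    [0,0,0,0,0,0,0.1],
    [0,0,0,0,0,0,0.1],
    [0,0,0,0,0,0,0.1],
    [0,0,0,0,0,0,0.1],
    [0,0,0,0,0,0,0.1],
  ],
  grip_force=10,
)

```text
clock: 19.0
tcp_pos: [0.5395, -0.223, 0.0656]
orientation: [[0.912, 0.41, -0.0], [0.41, -0.912, 0.0], [-0.0, -0.0, -1.0]]
force: [-0.2, 0.8, -0.3]
grip_width: 0.0482
```

step_arm(
  moves=[
    [0,0,-3,0,0,0,0.1],
    [0,0,-6,0,0,0,0.1],
    [0,0,-10,0,0,0,0.1],
    [0,0,-15,0,0,0,0.1],
    [0,0,-20,0,0,0,0.1],
    [0,0,-25,0,0,0,0.1],
    [0,0,-25,0,0,0,0.1],
    [0,0,0,0,0,0,0.1],
  ],
)

```text
clock: 19.67
tcp_pos: [0.5426, -0.225, 0.1766]
orientation: [[0.912, 0.41, 0.009], [0.41, -0.912, -0.006], [0.005, 0.009, -1.0]]
force: [0.3, -1.3, 0.4]
grip_width: 0.0487
```

step_arm(
  moves=[
    [0,0,-20,0,0,0,1],
    [0,0,-20,0,0,0,1],
    [0,0,-20,0,0,0,1],
    [0,0,-20,0,0,0,1],
    [0,0,-10,0,0,0,1],
    [0,0,0,0,0,0,1],
    [0,0,0,0,0,0,1],
    [0,0,0,0,0,0,1],
  ],
)

```text
clock: 20.33
tcp_pos: [0.5389, -0.2226, 0.2582]
orientation: [[0.912, 0.41, -0.002], [0.41, -0.912, 0.001], [-0.001, -0.002, -1.0]]
force: [0.4, 0.8, -0.2]
grip_width: 0.0882
```

```bash
python3 - <<'E'
from h import *
snap('top','t11');snap('wrist','w11');s=status.read_state(); print(s['clock'],s['force'],s['tcp_pos'],s['grip_width'])
for n in('w11',):
  W=cloud(np.load(n+'.npz')).reshape(-1,3);c=np.array([.539,-.222]);rr=np.hypot(*(W[:,:2]-c).T)
  f=W[(rr<.08)&(W[:,2]>.06)&(W[:,2]<.071)];print(len(f),cv2.minEnclosingCircle(f[:,:2].astype(np.float32)))
  A=np.c_[f[:,:2],np.ones(len(f))];print('plane',np.linalg.lstsq(A,f[:,2],rcond=None)[0],np.median(f[:,2]))
for n in('top0','t11'):
  W=cloud(np.load(n+'.npz'))
  for k,(p,h) in dict(vial=((.436,.01),.085),bot=((.746,.104),.15),tub=((.621,.463),.08)).items():
    f=W.reshape(-1,3);f=f[(np.hypot(f[:,0]-p[0],f[:,1]-p[1])<.05)&(abs(f[:,2]-h)<.006)];print(n,k,len(f),f.mean(0) if len(f) else '')
E
```

```text
20.4333 [ 0.65628393 -0.01801304  0.7745165 ] [ 0.53879304 -0.2225958   0.2578461 ] 0.08806240959109275
5256 ((0.5394737124443054, -0.2228221893310547), 0.059805262833833694)
plane [-0.00068715 -0.00088288  0.06432888] 0.06413793694808309
top0 vial 101 [0.43680316 0.01033899 0.08462572]
top0 bot 83 [0.759413   0.10585764 0.14942515]
top0 tub 402 [0.62145166 0.46815915 0.0797762 ]
t11 vial 99 [0.43674222 0.01056328 0.08525379]
t11 bot 84 [0.75929019 0.1057347  0.14985345]
t11 tub 402 [0.62157239 0.46818156 0.07964726]
```

View pics/w11.png

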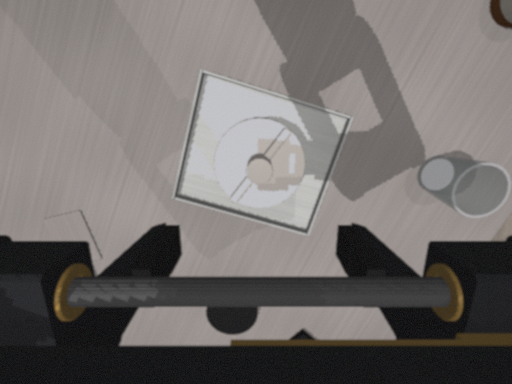

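View pics/t11.png

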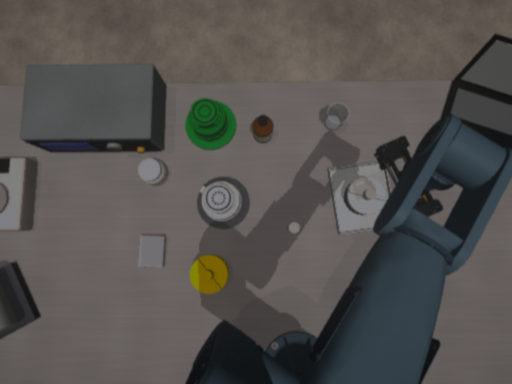

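The cap lies flat in the tray: its face is at 64 mm as expected, with tilt below 0.1°. It is centred at wrist pixel (260,163). The jar at (220,200) is open, the bystanders haven't moved, and the gripper is clear. I'm handing the job in.

```bash
python3 -c "
from cell import order
print(order.close_job())"
```

```text
the job is handed in; nothing more can be done
None
```

The jar is open, and its cap is lying right way up and flat in the middle of the aluminium tray. The job was handed in at about 20 s of the 64 s allowed.

**How it went:** I gripped the boss and pushed down. The disc first stopped tooth on tooth, so I turned it a little until it meshed. I then held about 20 N and turned it roughly 115° anticlockwise. The cap sprang up about 4 mm; I lifted it straight off, carried it over the vial and lowered it to light contact before letting go.

**Last checks:**
- **Cap:** the disc's face is at 64 mm, as expected for a cap resting on the tray floor. Its tilt is under 0.1°, and it is centred at (0.539, -0.223), within about 1 mm of the tray's centre.
- **Other containers:** the vial, bottle and tub are within 0.3 mm of where they started. I checked the beaker only by eye, and it looks unmoved and upright.
- **Robot:** the gripper is open and clear of everything.

No check failed. The wrist torque reading showed almost no torque while turning. I judged the cap free from its 4 mm rise, from the lack of resistance on lifting, and from the pictures.

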